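# Lock the vial rack on the bench shaker

### The job

Clamp the white vial rack on the bench shaker so it can run: with the fingertips push the red clamp knob away from the front of the shaker along its slot as far as the corner, then push it sideways to the shaker's left, all the way to the closed end of the slot, so that the clamp bar stays locked and holds the rack squarely against the rear stop. Work the knob only: do not touch the rack or its vials with the hand, do not lift the rack, and leave the timer, the small amber bottle and the dish beside the shaker where they are.

Things in the scene. Friction and masses are not known exactly. Their poses are not given: they have to be found in the camera images.
- shaker: White bench shaker, fixed to the worktop, aluminium platform 280 x 280 mm; origin on the worktop under its centre, x from its front (control panel, towards the robot) to its rear stop, y to its left, z up. Mat on the platform at z = 80 mm. Rear stop: upright bar across the platform, rubber face at x = +120 mm. Rack and vials reach up to z = 157 mm.
- slot_plate (a point): Centre of the slot plate on the front of the platform: flat aluminium, 83 mm along the shaker's x, 94 mm along its y, upper face (this point) at z = 108 mm. Only the knob stands above it (and screw heads, 1.4 mm). An L-shaped slot 13 mm wide is cut through it.
- knob_top (a point): Centre of the top of the red clamp knob (round, 26 mm in diameter, 28 mm high, underside 1 mm above the slot plate); it stays 137.5 mm above the worktop. A 10 mm pin under it runs in the slot; the knob cannot be lifted out, and its grip turns freely on the pin.
- slot_start (a point): Knob axis when the clamp is fully open, on the plate's upper face.
- slot_corner (a point): Knob axis at the corner of the L, on the plate's upper face, 39 mm in +x from slot_start. From here the slot runs to +y; within its first 20 mm it slants about 5 mm forward (+x), a cam that tightens the clamp, then it runs level.
- slot_end (a point): Knob axis at the closed end of the slot (locked), on the plate's upper face: 2 mm in +x and 33 mm in +y from slot_corner.
- clamp_carriage (a joint): Travel of the clamp carriage along the shaker's +x, m: 0 open, about 0.039 hard up at the corner, 0.041 locked; friction about 1.5 N, it stays where it is left. The bar rides on it on springs (1.5 N per mm) that press once the rack is against the rear stop: about 7 N locked; at the corner they may push the carriage back 2 mm.
- clamp_knob (a joint): Travel of the knob sideways on the carriage along the shaker's +y, m: 0 in the first leg of the slot, 0.033 at the closed end. The sideways push takes about 3 to 10 N.
- clamp_bar: Aluminium clamp bar with a rubber face, 280 mm wide, across the platform in front of the rack, on two guide rods; it moves with the carriage and pushes the rack back.
- vial_rack: White lattice rack 226 x 116 x 64 mm with nine capped vials fitted in its cells, 0.44 kg in all, loose on the shaker's mat, long side across the shaker; origin under its centre, its own x along the long side (the shaker's y). Clamped, its origin lies 62 mm in +x from the shaker's origin, 80 mm up.
- timer: White bench timer 58 x 62 x 18 mm lying to the right of the shaker; bystander. Origin under its centre.
- bottle_amber_b: Small amber bottle, 38 mm wide, 68 mm high, to the right of the shaker; bystander. Origin under its centre.
- dish_open: Open petri dish, 62 mm wide, 23 mm high, to the left of the shaker; bystander. Origin under its centre.

How it is judged (in metres and radians):
On the way, in this order (a step that is already met when the one before it is completed fails the run):
1. the knob has been pushed along the first leg to the corner (value of joint clamp_carriage above 0.035 m and value of joint clamp_knob below 0.01 m), for 0.05 s.
2. the knob has been pushed sideways to the closed end of the slot (value of joint clamp_knob above 0.028 m and value of joint clamp_carriage above 0.039 m), for 0.2 s.
At the end, for the whole second after the job is handed in: The knob stands within 5 mm of the closed end of the slot (clamp_knob over 0.028 m, clamp_carriage over 0.039 m); the clamp bar presses on the rack with more than 4 N; the rack stands level on the mat, at rest, within 3 mm of the rear stop and square to it within 0.03 rad (all of step 2 and contact force between clamp_bar and vial_rack above 4 N and x of vial_rack in the frame of shaker above 0.059 m and z of vial_rack in the frame of shaker below 0.084 m and angle between the x axis of vial_rack and the y axis of shaker, either way round below 0.03 rad and angle between vial_rack's own z axis and vertical below 0.04 rad and linear speed of vial_rack below 0.02 m/s); the robot touches nothing.
It fails at once if the rack or a vial is touched with the hand or arm (contact force between any of the fingers, the arm and vial_rack above 1 N).
It fails at once if the rack is lifted or tipped (z of vial_rack in the frame of shaker above 0.088 m or angle between vial_rack's own z axis and vertical above 0.12 rad).
It fails at once if a bystander is moved more than 15 mm (distance of any of timer, bottle_amber_b, dish_open from where it was at the start of the episode above 0.015 m).
It also fails if it takes over 43 s, if anything falls off the work surface, if the arm or the gripper's body presses on something with over 40 N, if the wrist force passes 120 N, or if a joint passes its speed limit or range.

### The arm

A 6-joint arm with a two-finger parallel gripper is mounted at the origin on a cart in front of the work surface, level with it; the furniture and walls round the work are solid. World frame = base frame: x ahead of the robot, y to its left, z up, the work surface at z = 0. Lengths are in mm, angles in rad, forces in N, time in s.
With the tool pointing down it reaches from about 225 to 875 mm from the base axis. Payload 3.4 kg.
Tool frame: the origin (TCP) lies midway between the tips of the shut fingers; the grasp point (between the pads) lies robot.grasp_offset behind it (robot.grasp_offset is the distance from the TCP to the grasp point, in mm); z points along the fingers, y is the direction in which the jaws open and shut (so a half turn about z gives the same grasp; the last joint's range is limited). The gripper opens to 85 mm and grips with 20 to 120 N. Pads are 22 mm wide; open, the fingers measure 114 mm over their backs; the gripper's body (76 mm by 85 mm) begins 54 mm behind the grasp point. The pads swing forward as they close: fully open they stand 13 mm farther back than shut.
Start: joints at [-1.401, 0.276, 1.505, -0, 1.361, -0.121], TCP at [164.862, -550.893, 231.328] pointing down, gripper open.
Joint ranges: [-2.89, 2.89], [-0.75, 2.08], [0.22, 2.7], [-1.18, 4.32], [0.11, 2.71], [-2.7, 2.7]. Speed limits (rad/s): [2.57, 2.57, 3.14, 3.14, 3.14, 3.14].

### API

Orientations are given as a 3x3 rotation matrix whose columns are the frame's x, y, z axes.
In Python, from station import robot, camera, order gives the robot as it stands.
- The arm moves only by the tool move_arm, never from a script. Its argument "series" is a list of rows, each an object with "xyz": the shift along the tool's x, y, z in m, a list of three; "twist": the turn, a rotation vector about the tool's x, y, z in rad, a list of three; "hand": the opening, from 0 (shut) to 1 (fully open). A call has 1 to 5 rows; each row shifts and turns the commanded pose from where the row before left it, along the tool's axes as they then stand; what a row does not reach is not made up. A row lasts 1/10 s, in which the tool goes at most 50 mm and 8.59 degrees, less where a joint would pass 70% of its speed; a pose out of reach is approached as far as the arm can. A call with a gripper value outside its range is refused whole. The fingers move at their own pace and stop on an object; the grip force is fixed at half the most. Time passes only in rows, so rows that do not move let the fingers close. It gives the time, the measured TCP pose, the force and the opening at its end, in the units of the state.
- robot.sense(): the state, without advancing time (a new reading comes with each control period).
- camera(name): name is "side" or "top" or "wrist"; returns a dict with "image" (480x640x3 uint8, red, green, blue), "fov_y" (degrees; the focal length in pixels is half the picture's height over the tangent of half this angle, whatever the lens; pixels are square), "cx", "cy" (the principal point, pixels), "world_to_cam" (4x4, takes a point from world to camera coordinates); the wrist camera has in their place "mount" (4x4, takes a point from camera to tool coordinates, whose origin is the TCP and whose axes are the flange's). Camera axes: x right, y up, looking along -z (the intrinsics and any distortion apply to the point x, -y, -z); pixel columns grow to the right and rows downward; lengths in mm; the calibration is good to about 2 mm. The wrist camera is an equidistant fisheye: a pixel r from the principal point sees the ray r / f radians off the axis. A picture is of the moment at which its call begins: read the wrist's pose just before it. There is no depth.
- order.sign_off(): hands the job in, once; it reports no verdict.
The state is a dict: "t": time; "qpos": joint angles; "qd": joint speeds; "joint_efforts": joint torques, N m; "position": TCP position; "ee_rot": TCP orientation; "ft_force": force on the tool from outside, world axes, zero at the start; "torque": the same for the moment, N m; "grip_width": opening from 0.0 (shut) to 1.0 (fully open).
Only numpy, scipy, OpenCV 4.12 (cv2) and the standard library are available. Lean on these libraries where they do the work, as an engineer would, in place of code of your own. Each camera call takes 0.05 s, during which the arm holds its last target.

## Working session

There is one attempt and no reset: what is moved stays moved. The work goes in short steps, Python scripts to look and compute and a tool call to move; the robot and the scene stay as the last step left them, time stands still between calls to the robot, and variables do not carry over. Pictures are saved under pics/ and viewed, and the job is handed in when it is done.

Besides the shell and the picture viewer there is one more tool, called after ">>>" as name([rows], argument=value, ...), one row to a line, values as JSON. move_arm: Moves the arm, as the interface text tells. Its arguments: {"type":"object","properties":{"series":{"type":"array"}},"required":["series"]}

```bash
ls; mkdir -p pics; python3 - <<'E'
from station import robot,camera,order
import cv2,pickle
s=robot.sense(); print(s['t'],s['position'],s['ee_rot'],s['grip_width'],robot.grasp_offset)
for n in ['top','side']:
    c=camera(n); cv2.imwrite(f'pics/{n}0.png',c['image'][:,:,::-1]); pickle.dump(c,open(f'{n}0.pkl','wb'))
    print(n,{k:v for k,v in c.items() if k!='image'})
E
```

```text
pics
0.0 [ 164.75427203 -550.32124433  230.39867361] [[ 9.58011601e-01  2.86729271e-01 -3.11716557e-04]
 [ 2.86729337e-01 -9.58009768e-01  1.88960536e-03]
 [ 2.43177661e-04 -1.89964214e-03 -9.99998166e-01]] 1.000998663314379 18.700000000000003
top {'fov_y': 48.25255213625004, 'cx': 319.20461432968744, 'cy': 243.0593383494646, 'world_to_cam': array([[ 1.41674403e-02, -9.99897634e-01,  2.00120457e-03,
        -8.20030515e+00],
       [ 9.84156786e-01,  1.42981048e-02,  1.76722902e-01,
        -6.18527365e+02],
       [-1.76733425e-01, -5.34212100e-04,  9.84258610e-01,
        -9.71873091e+02],
       [ 0.00000000e+00,  0.00000000e+00,  0.00000000e+00,
         1.00000000e+00]])}
side {'fov_y': 57.00176791161439, 'cx': 316.1502942526615, 'cy': 240.974606826976, 'world_to_cam': array([[-7.27743221e-01, -6.85780526e-01,  9.74029772e-03,
         4.58714406e+02],
       [ 5.25822192e-01, -5.48766448e-01,  6.49897229e-01,
        -4.02653434e+02],
       [-4.40341715e-01,  4.78079967e-01,  7.59959682e-01,
        -6.50787270e+02],
       [ 0.00000000e+00,  0.00000000e+00,  0.00000000e+00,
         1.00000000e+00]])}
```

View pics/top0.png

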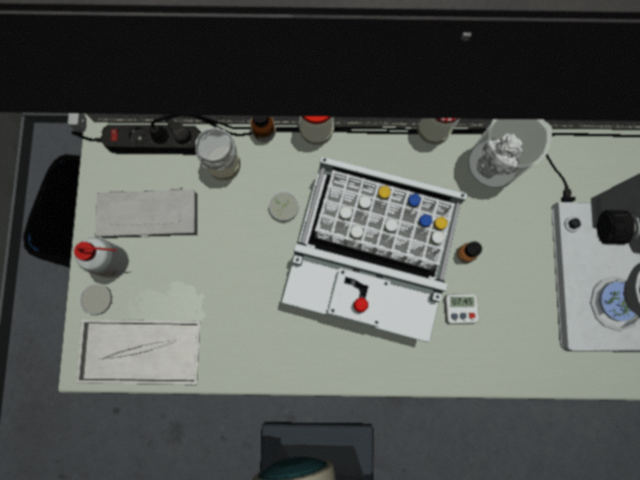

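View pics/side0.png

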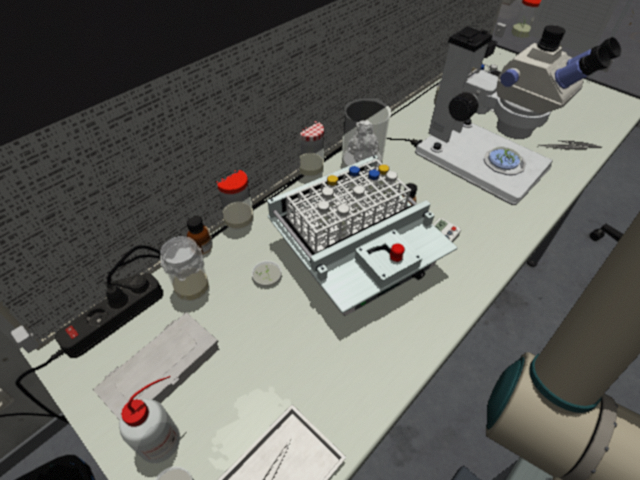

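```bash
cat > h.py <<'E'
import numpy as np,cv2,pickle
def ray(c,u,v):
    f=240/np.tan(np.radians(c['fov_y']/2)); W=c['world_to_cam']; R=W[:3,:3]
    d=R.T@np.array([(u-c['cx'])/f,-(v-c['cy'])/f,-1]); return -R.T@W[:3,3],d/np.linalg.norm(d)
def onz(c,u,v,z):
    o,d=ray(c,u,v); return o+d*(z-o[2])/d[2]
def proj(c,p):
    f=240/np.tan(np.radians(c['fov_y']/2)); q=(c['world_to_cam']@np.r_[p,1])[:3]
    return c['cx']+f*q[0]/-q[2], c['cy']-f*q[1]/-q[2]
def red(c,box):
    im=c['image'].astype(int); m=((im[:,:,0]>90)&(im[:,:,1]<70)&(im[:,:,2]<70)).astype(np.uint8)
    x0,y0,x1,y1=box; k=np.zeros_like(m); k[y0:y1,x0:x1]=m[y0:y1,x0:x1]
    return k
E
python3 - <<'E'
from h import *
T=pickle.load(open('top0.pkl','rb'));S=pickle.load(open('side0.pkl','rb'))
P=[]
for c,b in((T,(340,285,385,320)),(S,(370,230,420,270))):
    k=red(c,b); ys,xs=np.nonzero(k); print(len(xs),xs.min(),xs.max(),ys.min(),ys.max(),xs.mean(),ys.mean())
    P.append(ray(c,xs.mean(),ys.mean())); print([onz(c,xs.mean(),ys.mean(),z).round(1) for z in(137.5,124)])
(o1,d1),(o2,d2)=P
A=np.c_[d1,-d2]; t=np.linalg.lstsq(A,o2-o1,rcond=None)[0]; print(o1+d1*t[0],o2+d2*t[1])
cv2.imwrite('pics/tz.png',cv2.resize(T['image'][145:355,265:475,::-1],None,fx=2.85,fy=2.85,interpolation=cv2.INTER_CUBIC))
cv2.imwrite('pics/sz.png',cv2.resize(S['image'][150:320,260:470,::-1],None,fx=3.5,fy=3.5,interpolation=cv2.INTER_CUBIC))
E
```

```text
147 354 367 297 311 360.4829931972789 304.2244897959184
[array([497.6, -72.1, 137.5]), array([498.5, -73.1, 124. ])]
106 390 403 244 257 397.188679245283 248.83018867924528
[array([496.5, -69.4, 137.5]), array([501.7, -79.8, 124. ])]
[497.8782147  -72.39629906 133.60641694] [497.96614966 -72.35557707 133.60898366]
```

View pics/tz.png

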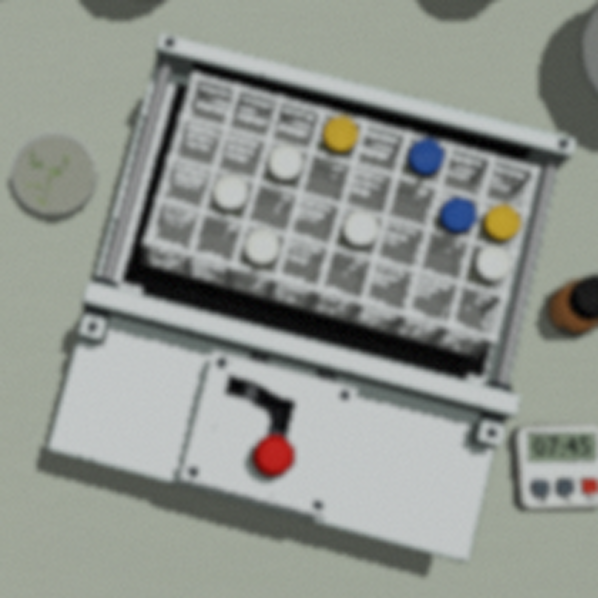

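View pics/sz.png

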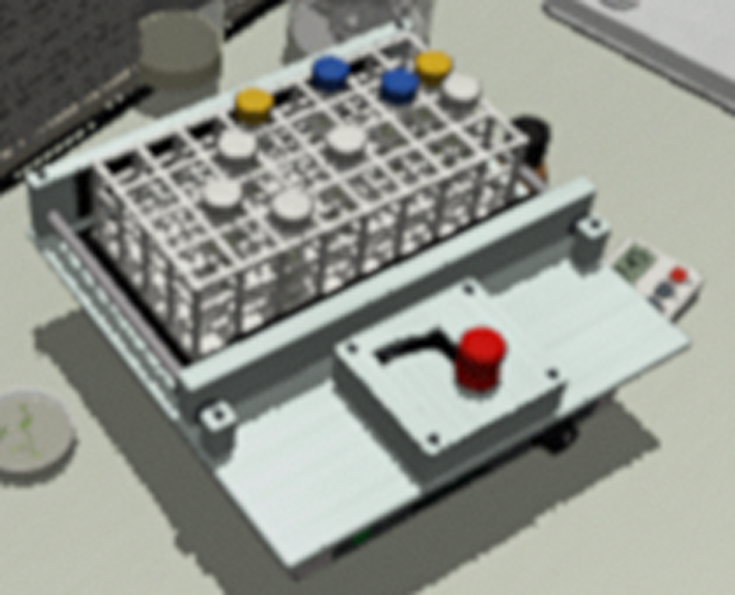

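```bash
python3 - <<'E'
from h import *
T=pickle.load(open('top0.pkl','rb'));S=pickle.load(open('side0.pkl','rb'))
U=lambda p,z:onz(T,265+(p[0]+.5)/2.85-.5,145+(p[1]+.5)/2.85-.5,z)
V=lambda p,z:onz(S,260+(p[0]+.5)/3.5-.5,150+(p[1]+.5)/3.5-.5,z)
ang=lambda a,b:np.degrees(np.arctan2(*(b-a)[1::-1]))
A=[U(p,109) for p in((222,362),(345,394),(193,471),(318,505))]
B=[V(p,109) for p in((352,347),(469,289),(434,440),(553,373))]
for Q in(A,B):
    print(np.round(Q,1).tolist(),np.mean(Q,0)); print('yaw y-dir',ang(Q[1],Q[0])-90,ang(Q[3],Q[2])-90,'x',ang(Q[2],Q[0]),ang(Q[3],Q[1]))
print('rear',ang(U((565,143),150),U((170,42),150))-90)
print('bar',ang(U((517,402),130),U((90,286),130))-90, 'platform front',ang(U((468,560),78),U((46,452),78))-90)
for z in (130,):print('bar front edge',U((92,308),z),U((515,412),z))
print('slot end edge',U((232,383),108),V((378,353),108))
E
```

```text
[[557.2, -42.1, 109.0], [538.1, -119.5, 109.0], [488.7, -24.5, 109.0], [468.8, -102.2, 109.0]] [513.21145063 -72.06626631 109.        ]
yaw y-dir -13.873315818573474 -14.32397016786176 x -14.40944528727377 -14.009208928604158
[[558.1, -43.1, 109.0], [537.7, -120.6, 109.0], [488.1, -24.4, 109.0], [469.2, -103.3, 109.0]] [513.24598353 -72.84102985 109.        ]
yaw y-dir -14.731614546490846 -13.447527374262492 x -14.930029575668433 -14.155952907865567
rear -14.121423648537174
bar -14.560343895690735 platform front -13.437759589650852
bar front edge [587.15706178  39.73009054 130.        ] [ 526.32415087 -221.0850824   130.        ]
slot end edge [544.14334612 -48.51111574 108.        ] [545.73435187 -50.20970918 108.        ]
```

>>> move_arm([
  {"xyz":[0,0,0],"twist":[0,0,0.135],"hand":0},
  {"xyz":[0,0,0],"twist":[0,0,0.135],"hand":0},
  {"xyz":[0,0,0],"twist":[0,0,0.135],"hand":0},
  {"xyz":[0,0,0],"twist":[0,0,0.134],"hand":0},
  {"xyz":[0,0,0],"twist":[0,0,0],"hand":0},
])

```text
t: 0.6
position: [164.8, -550.6, 230.8]
ee_rot: [[0.969, -0.245, -0.0], [-0.245, -0.969, 0.001], [-0.0, -0.001, -1.0]]
ft_force: [-0.8, 0.4, 0.4]
grip_width: 0.142
```

>>> move_arm([
  {"xyz":[0.011,-0.036,0],"twist":[0,0,0],"hand":0},
  {"xyz":[0.011,-0.036,0],"twist":[0,0,0],"hand":0},
  {"xyz":[0.011,-0.036,0],"twist":[0,0,0],"hand":0},
  {"xyz":[0.011,-0.036,0],"twist":[0,0,0],"hand":0},
  {"xyz":[0.011,-0.036,0],"twist":[0,0,0],"hand":0},
])

```text
t: 1.1
position: [262.9, -388.4, 231.1]
ee_rot: [[0.97, -0.243, 0.0], [-0.243, -0.97, 0.0], [0.0, -0.0, -1.0]]
ft_force: [0.7, -0.2, 0.0]
grip_width: 0.0
```

>>> move_arm([
  {"xyz":[0.011,-0.036,0],"twist":[0,0,0],"hand":0},
  {"xyz":[0.011,-0.036,0],"twist":[0,0,0],"hand":0},
  {"xyz":[0.011,-0.036,0],"twist":[0,0,0],"hand":0},
  {"xyz":[0.011,-0.036,0],"twist":[0,0,0],"hand":0},
  {"xyz":[0.011,-0.036,0],"twist":[0,0,0],"hand":0},
])

```text
t: 1.6
position: [360.4, -227.5, 231.3]
ee_rot: [[0.97, -0.243, 0.0], [-0.243, -0.97, -0.0], [0.0, 0.0, -1.0]]
ft_force: [0.2, -0.0, -0.3]
grip_width: -0.0
```

>>> move_arm([
  {"xyz":[0.011,-0.036,0],"twist":[0,0,0],"hand":0},
  {"xyz":[0.011,-0.036,0],"twist":[0,0,0],"hand":0},
  {"xyz":[0.011,-0.036,0],"twist":[0,0,0],"hand":0},
  {"xyz":[0.01,-0.036,0],"twist":[0,0,0],"hand":0},
  {"xyz":[0,0,0],"twist":[0,0,0],"hand":0},
])

```text
t: 2.1
position: [438.5, -96.4, 231.2]
ee_rot: [[0.971, -0.238, 0.001], [-0.238, -0.971, 0.002], [0.0, -0.002, -1.0]]
ft_force: [-0.4, -0.7, 0.1]
grip_width: -0.002
```

```bash
python3 - <<'E'
from station import robot,camera,order
from h import *
s=robot.sense(); c=camera('wrist'); c['s']=s; pickle.dump(c,open('w1.pkl','wb'))
cv2.imwrite('pics/w1.png',c['image'][:,:,::-1]); print(s['position'],s['ee_rot'],c['mount'],c['fov_y'],c['cx'],c['cy'])
k=red(c,(0,0,640,480)); n,l,st,ce=cv2.connectedComponentsWithStats(k); 
f=240/np.tan(np.radians(c['fov_y']/2))
for i in range(1,n):
    if st[i,4]<30: continue
    u,v=ce[i]; r=np.array([u-c['cx'],v-c['cy']]); th=np.linalg.norm(r)/f; r=r/np.linalg.norm(r)
    d=np.array([np.sin(th)*r[0],-np.sin(th)*r[1],-np.cos(th)]); M=c['mount']
    R=np.array(s['ee_rot']); o=R@M[:3,3]+s['position']; d=R@M[:3,:3]@d
    print(ce[i],st[i],[(o+d*(z-o[2])/d[2]).round(1) for z in(137.5,130)])
E
```

```text
[438.4986801  -96.3684289  231.17225174] [[ 9.71328141e-01 -2.37740799e-01  9.76977129e-04]
 [-2.37742376e-01 -9.71326000e-01  2.08900779e-03]
 [ 4.52320907e-04 -2.26138091e-03 -9.99997341e-01]] [[-2.18599903e-04  9.53672008e-01  3.00848223e-01  7.81635404e+01]
 [ 9.99999569e-01 -6.29163547e-05  9.26052921e-04 -5.05075260e-01]
 [ 9.02079023e-04  3.00848296e-01 -9.53671584e-01 -1.42334695e+02]
 [ 0.00000000e+00  0.00000000e+00  0.00000000e+00  1.00000000e+00]] 65.70646984690485 323.2766704519955 238.03283947678187
[279.34328358 154.15422886] [262 143  27  34 201] [array([503.2, -82.5, 137.5]), array([502.8, -81.5, 130. ])]
[254.42424242 155.18181818] [251 147  10  20  33] [array([506.7, -66.8, 137.5]), array([506.5, -65.3, 130. ])]
```

View pics/w1.png

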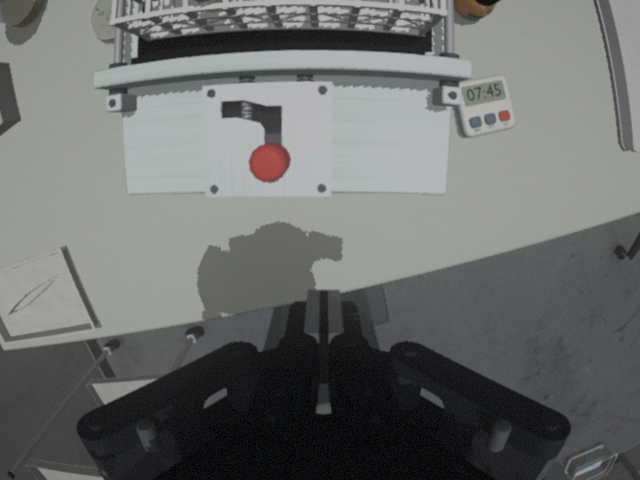

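```bash
cat >> h.py <<'E'
def won(c,u,v,z):
    f=240/np.tan(np.radians(c['fov_y']/2)) ; s=c['s']
    r=np.array([u-c['cx'],v-c['cy']]); th=np.linalg.norm(r)/f; r=r/np.linalg.norm(r)
    d=np.array([np.sin(th)*r[0],-np.sin(th)*r[1],-np.cos(th)]); M=c['mount']
    R=np.array(s['ee_rot']); o=R@M[:3,3]+s['position']; d=R@M[:3,:3]@d
    return o+d*(z-o[2])/d[2]
E
python3 - <<'E'
from h import *
c=pickle.load(open('w1.pkl','rb'))
im=c['image'].astype(int);k=((im[:,:,0]>im[:,:,1]*1.8)&(im[:,:,0]>60)).astype(np.uint8);k[:,:220]=0;k[:,320:]=0;k[220:]=0
ys,xs=np.nonzero(k);print(len(xs),xs.mean(),ys.mean(),xs.min(),xs.max(),ys.min(),ys.max())
print(won(c,xs.mean(),ys.mean(),137.5),won(c,xs.mean(),ys.mean(),130))
Q=[won(c,*p,109) for p in((211,93),(320.5,89),(214.5,188.5),(322,187.5))];print(np.round(Q,1),np.mean(Q,0))
a=lambda p,q:np.degrees(np.arctan2(*(p-q)[1::-1]))
print(a(Q[0],Q[1])-90,a(Q[2],Q[3])-90,a(Q[0],Q[2]),a(Q[1],Q[3]))
print('slot left end',won(c,221,108,108),'corner right edge',won(c,282,106,108))
E
```

```text
1049 268.33651096282176 161.81315538608197 250 288 143 180
[500.25036561 -74.39886974 137.5       ] [499.80070889 -73.11650553 130.        ]
[[ 558.8  -41.8  109. ]
 [ 539.8 -118.1  109. ]
 [ 490.2  -24.9  109. ]
 [ 470.9 -102.3  109. ]] [514.93154611 -71.77748223 109.        ]
-14.00767685587202 -13.976490130065685 -13.810246356639892 -12.94338511121333
slot left end [545.94873838 -45.94413004 108.        ] corner right edge [534.82677402 -89.00220817 108.        ]
```

>>> move_arm([
  {"xyz":[0.004,-0.019,0],"twist":[0,0,0.005],"hand":0},
  {"xyz":[0.004,-0.018,0],"twist":[0,0,0],"hand":0},
  {"xyz":[0,0,0.03],"twist":[0,0,0],"hand":0},
  {"xyz":[0,0,0.03],"twist":[0,0,0],"hand":0},
  {"xyz":[0,0,0],"twist":[0,0,0],"hand":0},
])

```text
t: 2.65
position: [450.4, -66.1, 168.0]
ee_rot: [[0.968, -0.25, -0.009], [-0.25, -0.968, 0.002], [-0.009, 0.0, -1.0]]
ft_force: [-0.6, 0.4, -1.0]
grip_width: 0.0
```

>>> move_arm([
  {"xyz":[0.002,-0.005,0.02],"twist":[0,0,-0.005],"hand":0},
  {"xyz":[0,0,0.02],"twist":[0,0,0],"hand":0},
  {"xyz":[0,0,0.012],"twist":[0,0,0],"hand":0},
  {"xyz":[0,0,0],"twist":[0,0,0],"hand":0},
  {"xyz":[0,0,0],"twist":[0,0,0],"hand":0},
])

```text
t: 3.15
position: [457.7, -62.6, 120.4]
ee_rot: [[0.969, -0.246, 0.001], [-0.246, -0.969, -0.001], [0.001, 0.0, -1.0]]
ft_force: [-0.1, -0.0, 0.8]
grip_width: 0.002
```

```bash
cat > snap.py <<'E'
import sys
from station import robot,camera,order
from h import *
n=sys.argv[1]
s=robot.sense(); print(s['t'],s['position'],s['ft_force'],np.round(s['ee_rot'],3).tolist())
c=camera('wrist'); c['s']=s; pickle.dump(c,open(n+'w.pkl','wb'))
t=camera('side')
cv2.imwrite(f'pics/{n}.png',np.hstack([cv2.resize(c['image'],(400,300)),cv2.resize(t['image'][150:320,260:487],(400,300))])[:,:,::-1])
E
python3 snap.py a
```

```text
3.15 [457.72220511 -62.60792144 120.37599003] [-0.11679337 -0.00585059  0.82431485] [[0.969, -0.246, 0.001], [-0.246, -0.969, -0.001], [0.001, 0.0, -1.0]]
```

View pics/a.png

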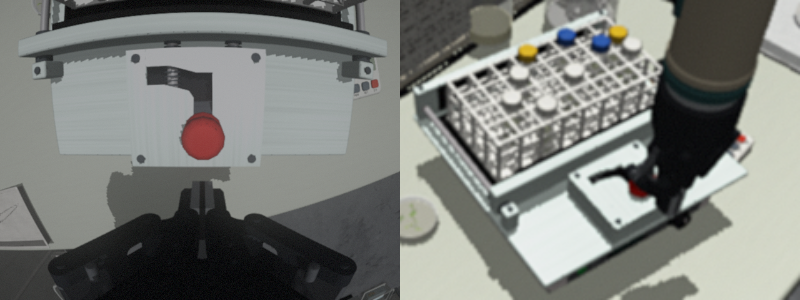

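>>> move_arm([
  {"xyz":[0.002,0,0.004],"twist":[0,0,0],"hand":0},
  {"xyz":[0.006,0,0],"twist":[0,0,0],"hand":0},
  {"xyz":[0.006,0,0],"twist":[0,0,0],"hand":0},
  {"xyz":[0.004,0,0],"twist":[0,0,0],"hand":0},
  {"xyz":[0.004,0,0],"twist":[0,0,0],"hand":0},
])

```text
t: 3.75
position: [478.2, -67.1, 115.2]
ee_rot: [[0.969, -0.246, -0.002], [-0.246, -0.969, 0.0], [-0.002, 0.0, -1.0]]
ft_force: [-1.9, -0.0, 0.7]
grip_width: -0.001
```

>>> move_arm([
  {"xyz":[0.005,0,0],"twist":[0,0,0],"hand":0},
  {"xyz":[0.005,0,0],"twist":[0,0,0],"hand":0},
  {"xyz":[0.005,0,0],"twist":[0,0,0],"hand":0},
  {"xyz":[0.004,0,0],"twist":[0,0,0],"hand":0},
  {"xyz":[0,0,0],"twist":[0,0,0],"hand":0},
])

```text
t: 4.25
position: [497.3, -71.9, 115.1]
ee_rot: [[0.969, -0.246, 0.0], [-0.246, -0.969, -0.0], [0.0, 0.0, -1.0]]
ft_force: [-0.8, 0.4, 0.3]
grip_width: -0.0
```

```bash
python3 snap.py b
```

```text
4.25 [497.29010023 -71.90891356 115.149524  ] [-0.84232269  0.43612459  0.30021873] [[0.969, -0.246, 0.0], [-0.246, -0.969, -0.0], [0.0, 0.0, -1.0]]
```

View pics/b.png

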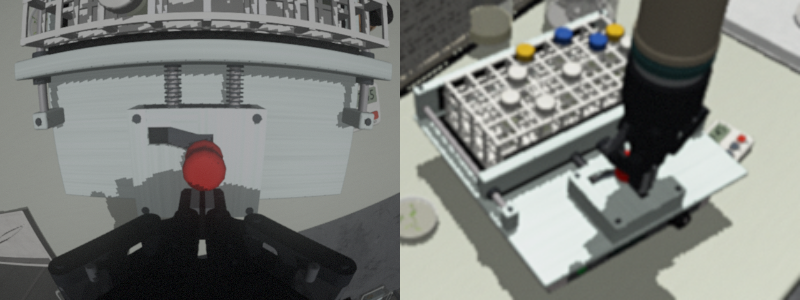

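>>> move_arm([
  {"xyz":[0.004,0,0],"twist":[0,0,0],"hand":0},
  {"xyz":[0.004,0,0],"twist":[0,0,0],"hand":0},
  {"xyz":[0.003,0,0],"twist":[0,0,0],"hand":0},
  {"xyz":[0.001,0,0],"twist":[0,0,0],"hand":0},
  {"xyz":[0,0,0],"twist":[0,0,0],"hand":0},
])

```text
t: 4.85
position: [508.2, -74.6, 115.2]
ee_rot: [[0.969, -0.246, -0.001], [-0.246, -0.969, 0.0], [-0.001, 0.0, -1.0]]
ft_force: [-4.6, 0.3, 2.3]
grip_width: 0.0
```

>>> move_arm([
  {"xyz":[0.002,0,0],"twist":[0,0,0],"hand":0},
  {"xyz":[0.001,0,0],"twist":[0,0,0],"hand":0},
  {"xyz":[0,0,0],"twist":[0,0,0],"hand":0},
])

```text
t: 5.15
position: [508.6, -74.7, 115.1]
ee_rot: [[0.969, -0.245, -0.006], [-0.245, -0.969, 0.001], [-0.006, 0.0, -1.0]]
ft_force: [-9.3, 2.3, 6.2]
grip_width: 0.002
```

```bash
python3 snap.py c
```

```text
5.15 [508.56339657 -74.74568877 115.10967963] [-9.27475854  2.27682341  6.15026367] [[0.969, -0.245, -0.006], [-0.245, -0.969, 0.001], [-0.006, 0.0, -1.0]]
```

View pics/c.png

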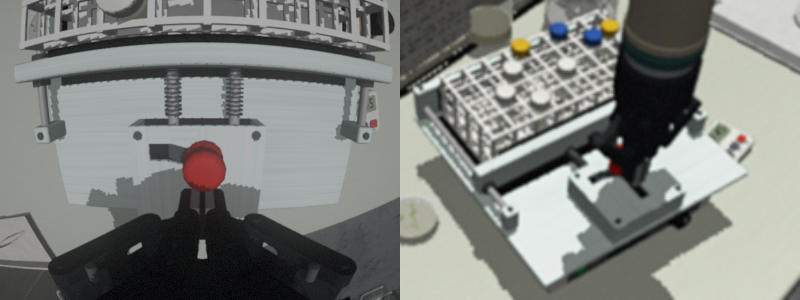

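>>> move_arm([
  {"xyz":[0.002,0,0],"twist":[0,0,0],"hand":0},
  {"xyz":[0.002,0,0],"twist":[0,0,0],"hand":0},
  {"xyz":[0,0,0],"twist":[0,0,0],"hand":0},
])

```text
t: 5.55
position: [508.9, -74.7, 115.0]
ee_rot: [[0.969, -0.245, -0.013], [-0.245, -0.969, 0.003], [-0.014, 0.0, -1.0]]
ft_force: [-15.8, 4.0, 12.2]
grip_width: -0.002
```

```bash
python3 - <<'E'
from station import robot,camera
from h import *
s=robot.sense();c=camera('wrist');c['s']=s;pickle.dump(c,open('dw.pkl','wb'));t=camera('top');pickle.dump(t,open('dt.pkl','wb'))
cv2.imwrite('pics/d1.png',cv2.resize(c['image'][150:390,180:460,::-1],None,fx=2.5,fy=2.5,interpolation=cv2.INTER_CUBIC))
cv2.imwrite('pics/d2.png',cv2.resize(t['image'][145:355,265:475,::-1],None,fx=2.85,fy=2.85,interpolation=cv2.INTER_CUBIC))
im=c['image'].astype(int);k=((im[:,:,0]>im[:,:,1]*1.8)&(im[:,:,0]>60)).astype(np.uint8);k[:,:240]=0;k[:,420:]=0
ys,xs=np.nonzero(k);print(len(xs),xs.mean(),ys.mean(),xs.min(),xs.max(),ys.min(),ys.max())
E
```

```text
3864 326.9842132505176 269.5351966873706 293 360 226 306
```

View pics/d1.png

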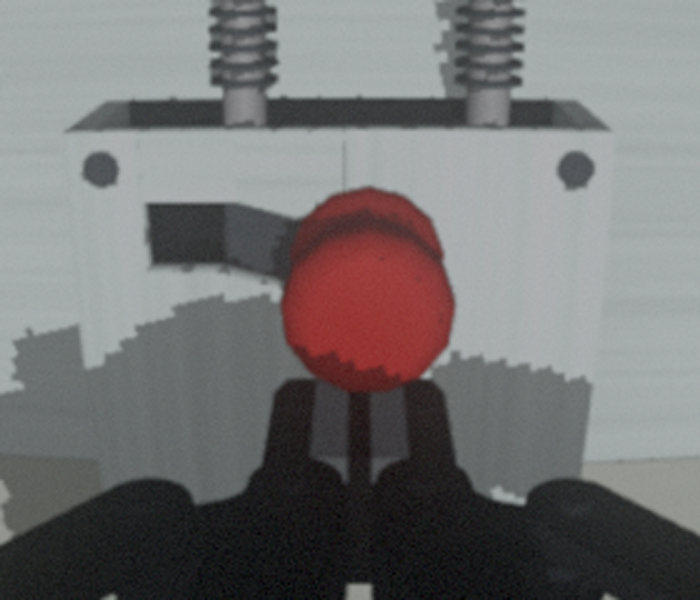

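View pics/d2.png

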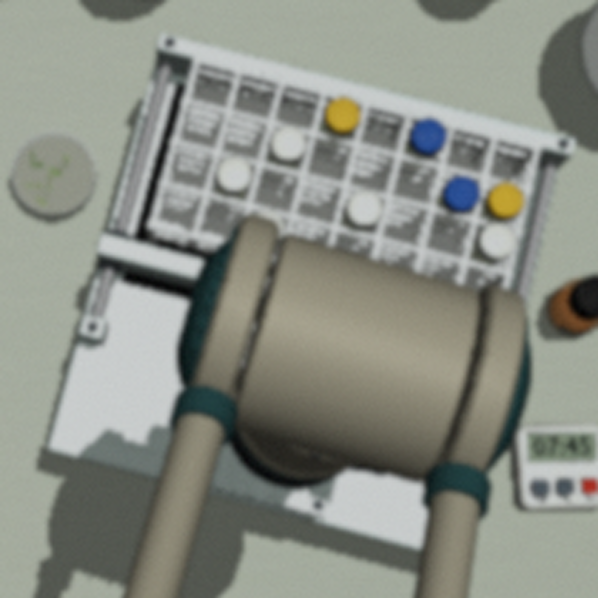

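```bash
python3 - <<'E'
from h import *
c=pickle.load(open('dw.pkl','rb'))
g=lambda x,y,z:won(c,180+(x+.5)/2.5-.5,150+(y+.5)/2.5-.5,z)
ex=np.array([.970,-.243,0]);ey=np.array([.243,.970,0])
print(c['s']['position'])
A=g(101,170,109);B=g(575,170,109);M=(A+B)/2
for n,p in dict(A=A,B=B,knob=g(368,307,137.5),knobbase=g(368,263,109),slotL_top=g(190,204,108),slotL_bot=g(190,266,108),slotend=g(150,235,108),backedge=g(368,188,109),right=g(455,307,137.5),left=g(282,307,137.5),tipedge=g(360,381,137.5)).items():
    print(n,p.round(1),'rel rear screws x,y',((p-M)@ex).round(1),((p-M)@ey).round(1))
c=pickle.load(open('w1.pkl','rb'))
A=won(c,211,93,109);B=won(c,320.5,89,109);M=(A+B)/2
p=won(c,268.3,161.8,137.5);print(((p-M)@ex).round(1),((p-M)@ey).round(1))
E
```

```text
[508.875445   -74.70301398 115.02640688]
A [558.9 -41.9 109. ] rel rear screws x,y 0.1 39.8
B [ 539.3 -119.   109. ] rel rear screws x,y -0.1 -39.8
knob [536.  -82.2 137.5] rel rear screws x,y -12.2 -4.9
knobbase [531.8 -81.4 109. ] rel rear screws x,y -16.5 -5.2
slotL_top [549.1 -54.7 108. ] rel rear screws x,y -6.3 24.9
slotL_bot [538.4 -51.3 108. ] rel rear screws x,y -17.5 25.6
slotend [545.5 -46.2 108. ] rel rear screws x,y -11.8 32.3
backedge [544.7 -84.6 109. ] rel rear screws x,y -3.3 -5.2
right [533.  -94.  137.5] rel rear screws x,y -12.3 -17.1
left [539.  -70.6 137.5] rel rear screws x,y -12.2 7.1
tipedge [525.  -78.3 137.5] rel rear screws x,y -23.9 -3.8
-48.9 -6.5
```

>>> move_arm([
  {"xyz":[-0.006,0,0],"twist":[0,0,0],"hand":0},
  {"xyz":[-0.008,0,0],"twist":[0,0,0],"hand":0},
  {"xyz":[-0.008,0,0],"twist":[0,0,0],"hand":0},
  {"xyz":[0,0,0],"twist":[0,0,0],"hand":0},
  {"xyz":[0,0,0],"twist":[0,0,0],"hand":0},
])

```text
t: 6.15
position: [494.8, -71.4, 115.6]
ee_rot: [[0.969, -0.246, 0.002], [-0.246, -0.969, -0.001], [0.002, 0.0, -1.0]]
ft_force: [-0.3, 0.3, -0.7]
grip_width: -0.002
```

>>> move_arm([
  {"xyz":[0,0.014,0],"twist":[0,0,0],"hand":0},
  {"xyz":[0,0.014,0],"twist":[0,0,0],"hand":0},
  {"xyz":[0,0.014,0],"twist":[0,0,0],"hand":0},
  {"xyz":[0,0,0],"twist":[0,0,0],"hand":0},
  {"xyz":[0.01,0,0],"twist":[0,0,0],"hand":0},
])

```text
t: 6.65
position: [492.2, -114.6, 115.2]
ee_rot: [[0.969, -0.248, -0.001], [-0.248, -0.969, 0.001], [-0.002, -0.0, -1.0]]
ft_force: [-0.3, 0.6, -0.5]
grip_width: 0.002
```

>>> move_arm([
  {"xyz":[0.014,0,0],"twist":[0,0,0],"hand":0},
  {"xyz":[0.014,0,0],"twist":[0,0,0],"hand":0},
  {"xyz":[0,0,0],"twist":[0,0,0],"hand":0},
  {"xyz":[0,0,0],"twist":[0,0,0],"hand":0},
])

```text
t: 7.05
position: [520.9, -120.8, 115.0]
ee_rot: [[0.97, -0.245, -0.001], [-0.245, -0.97, 0.0], [-0.001, -0.0, -1.0]]
ft_force: [0.3, 0.1, 0.2]
grip_width: 0.0
```

```bash
python3 snap.py e
```

```text
7.05 [ 520.87715453 -120.84960054  114.9502328 ] [0.32639242 0.10143338 0.23309618] [[0.97, -0.245, -0.001], [-0.245, -0.97, 0.0], [-0.001, -0.0, -1.0]]
```

View pics/e.png

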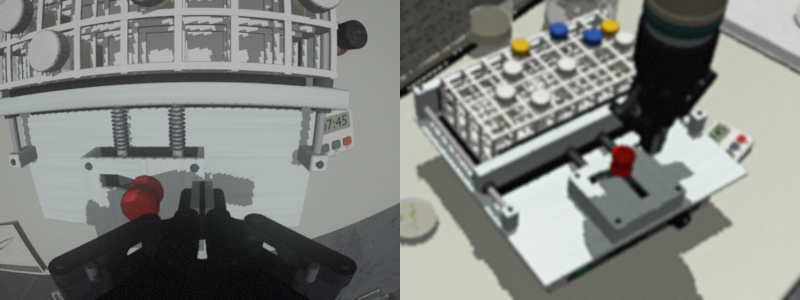

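>>> move_arm([
  {"xyz":[0.002,-0.005,0],"twist":[0,0,0],"hand":0},
  {"xyz":[0,-0.005,0],"twist":[0,0,0],"hand":0},
  {"xyz":[0,-0.004,0],"twist":[0,0,0],"hand":0},
  {"xyz":[0,-0.004,0],"twist":[0,0,0],"hand":0},
  {"xyz":[0,-0.004,0],"twist":[0,0,0],"hand":0},
])

```text
t: 7.65
position: [527.7, -100.1, 115.4]
ee_rot: [[0.969, -0.245, -0.0], [-0.245, -0.969, -0.001], [-0.0, 0.001, -1.0]]
ft_force: [-0.3, -1.6, 0.6]
grip_width: -0.001
```

>>> move_arm([
  {"xyz":[0,-0.004,0],"twist":[0,0,0],"hand":0},
  {"xyz":[0,-0.004,0],"twist":[0,0,0],"hand":0},
  {"xyz":[0,-0.004,0],"twist":[0,0,0],"hand":0},
  {"xyz":[0,0,0],"twist":[0,0,0],"hand":0},
])

```text
t: 8.05
position: [531.0, -88.8, 115.4]
ee_rot: [[0.969, -0.245, 0.0], [-0.245, -0.969, -0.001], [0.001, 0.001, -1.0]]
ft_force: [-0.5, -2.0, 1.0]
grip_width: 0.001
```

```bash
python3 snap.py f
```

```text
8.05 [530.99097199 -88.82582209 115.41510736] [-0.53385179 -1.95345625  0.97663131] [[0.969, -0.245, 0.0], [-0.245, -0.969, -0.001], [0.001, 0.001, -1.0]]
```

View pics/f.png

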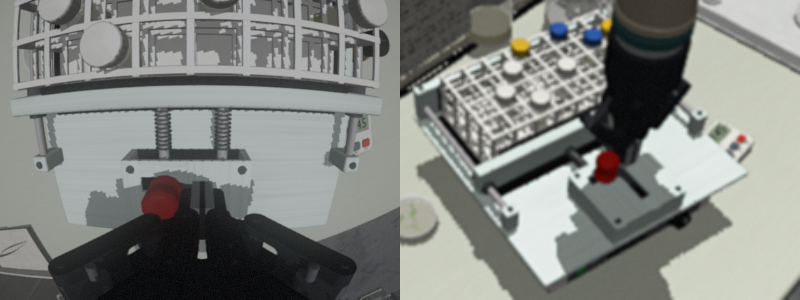

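>>> move_arm([
  {"xyz":[0,-0.004,0],"twist":[0,0,0],"hand":0},
  {"xyz":[0,-0.004,0],"twist":[0,0,0],"hand":0},
  {"xyz":[0,-0.003,0],"twist":[0,0,0],"hand":0},
  {"xyz":[0,0,0],"twist":[0,0,0],"hand":0},
])

```text
t: 8.55
position: [533.6, -77.3, 115.3]
ee_rot: [[0.969, -0.246, 0.0], [-0.246, -0.969, 0.001], [0.0, -0.001, -1.0]]
ft_force: [0.5, -0.4, 0.8]
grip_width: 0.002
```

>>> move_arm([
  {"xyz":[0,-0.003,0],"twist":[0,0,0],"hand":0},
  {"xyz":[0,-0.002,0],"twist":[0,0,0],"hand":0},
  {"xyz":[0,0,0],"twist":[0,0,0],"hand":0},
])

```text
t: 8.85
position: [534.2, -75.1, 115.5]
ee_rot: [[0.97, -0.244, -0.001], [-0.244, -0.97, -0.004], [0.0, 0.005, -1.0]]
ft_force: [-3.0, -8.7, 2.9]
grip_width: -0.002
```

Force is rising; push a little more to confirm the end stop, then look.

>>> move_arm([
  {"xyz":[0,-0.002,0],"twist":[0,0,0],"hand":0},
  {"xyz":[0,-0.002,0],"twist":[0,0,0],"hand":0},
  {"xyz":[0,0,0],"twist":[0,0,0],"hand":0},
  {"xyz":[0,0,0],"twist":[0,0,0],"hand":0},
])

```text
t: 9.25
position: [534.5, -74.7, 115.6]
ee_rot: [[0.97, -0.243, -0.003], [-0.243, -0.97, -0.011], [0.0, 0.011, -1.0]]
ft_force: [-4.1, -16.9, 2.1]
grip_width: 0.001
```

```bash
python3 snap.py g; python3 - <<'E'
from h import *
c=pickle.load(open('gw.pkl','rb'));cv2.imwrite('pics/g1.png',cv2.resize(c['image'][150:390,180:460,::-1],None,fx=2.5,fy=2.5,interpolation=cv2.INTER_CUBIC))
E
```

```text
9.25 [534.4842744  -74.68841534 115.5917399 ] [ -4.11559581 -16.9381677    2.05367263] [[0.97, -0.243, -0.003], [-0.243, -0.97, -0.011], [0.0, 0.011, -1.0]]
```

View pics/g1.png

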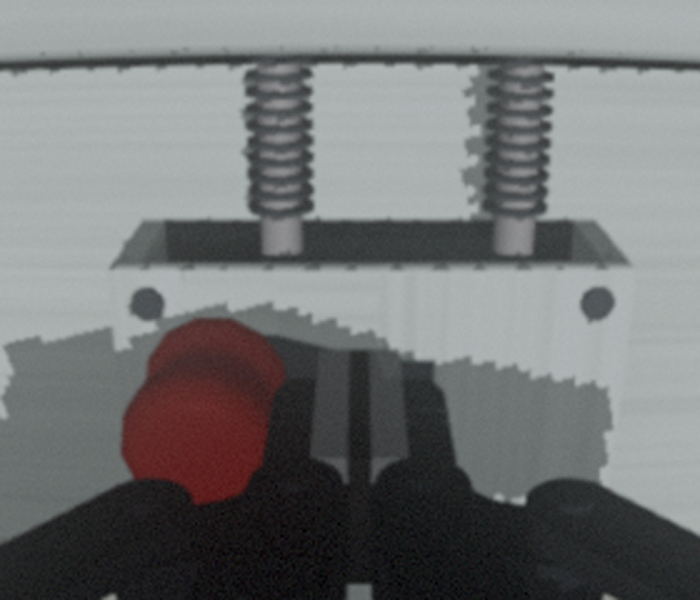

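View pics/g.png

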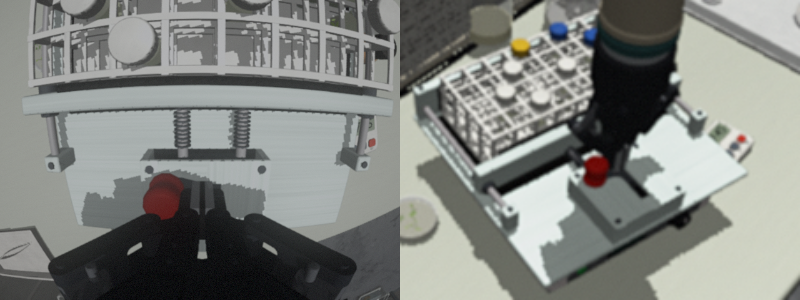

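>>> move_arm([
  {"xyz":[0,0.006,0],"twist":[0,0,0],"hand":0},
  {"xyz":[0,0.01,0],"twist":[0,0,0],"hand":0},
  {"xyz":[0,0.01,0],"twist":[0,0,0],"hand":0},
  {"xyz":[0,0,-0.03],"twist":[0,0,0],"hand":0},
  {"xyz":[0,0,-0.04],"twist":[0,0,0],"hand":0},
])

```text
t: 9.85
position: [527.4, -93.9, 183.8]
ee_rot: [[0.969, -0.246, -0.006], [-0.246, -0.969, 0.003], [-0.006, -0.002, -1.0]]
ft_force: [0.7, -1.2, -0.1]
grip_width: -0.002
```

>>> move_arm([
  {"xyz":[0,0,-0.04],"twist":[0,0,0],"hand":0},
  {"xyz":[-0.03,0.02,0],"twist":[0,0,0],"hand":0},
  {"xyz":[-0.04,0.03,0],"twist":[0,0,0],"hand":0},
  {"xyz":[-0.04,0.04,0],"twist":[0,0,0],"hand":0},
  {"xyz":[-0.04,0.04,0],"twist":[0,0,0],"hand":0},
])

```text
t: 10.35
position: [361.7, -176.8, 225.2]
ee_rot: [[0.97, -0.244, 0.001], [-0.244, -0.97, 0.0], [0.001, -0.001, -1.0]]
ft_force: [-1.3, -1.3, -0.3]
grip_width: -0.001
```

>>> move_arm([
  {"xyz":[-0.02,0.04,0],"twist":[0,0,0],"hand":0},
  {"xyz":[-0.02,0.04,0],"twist":[0,0,0],"hand":0},
  {"xyz":[-0.02,0.04,0],"twist":[0,0,0],"hand":0},
  {"xyz":[0,0,0],"twist":[0,0,0],"hand":0},
])

```text
t: 10.75
position: [272.6, -282.2, 225.4]
ee_rot: [[0.967, -0.253, -0.001], [-0.253, -0.967, -0.002], [-0.0, 0.002, -1.0]]
ft_force: [0.1, -0.6, -0.9]
grip_width: 0.001
```

```bash
python3 - <<'E'
from station import robot,camera
from h import *
s=robot.sense();print(s['t'],s['position'],s['ft_force'])
S=camera('side');t=camera('top');pickle.dump((t,S),open('z.pkl','wb'))
cv2.imwrite('pics/z1.png',cv2.resize(t['image'][145:355,265:475,::-1],None,fx=2.85,fy=2.85,interpolation=cv2.INTER_CUBIC))
cv2.imwrite('pics/z2.png',cv2.resize(S['image'][150:320,260:470,::-1],None,fx=3.5,fy=3.5,interpolation=cv2.INTER_CUBIC))
for c,b in((t,(330,265,375,320)),):
    im=c['image'].astype(int);k=((im[:,:,0]>im[:,:,1]*1.8)&(im[:,:,0]>60)).astype(np.uint8);x0,y0,x1,y1=b;ys,xs=np.nonzero(k[y0:y1,x0:x1]);
    p=onz(c,xs.mean()+x0,ys.mean()+y0,137.5)
    c=pickle.load(open('top0.pkl','rb'));im=c['image'].astype(int);k=((im[:,:,0]>im[:,:,1]*1.8)&(im[:,:,0]>60)).astype(np.uint8);ys,xs=np.nonzero(k[y0:y1,x0:x1]);q=onz(c,xs.mean()+x0,ys.mean()+y0,137.5)
    print(p,q,(p-q)@[.970,-.243,0],(p-q)@[.243,.970,0])
E
```

```text
10.75 [ 272.63528274 -282.1731413   225.44433979] [ 0.06390423 -0.63934037 -0.85324481]
[538.84619576 -49.46107373 137.5       ] [497.37523145 -72.08444229 137.5       ] 34.729356829234526 32.02211183122042
```

View pics/z1.png

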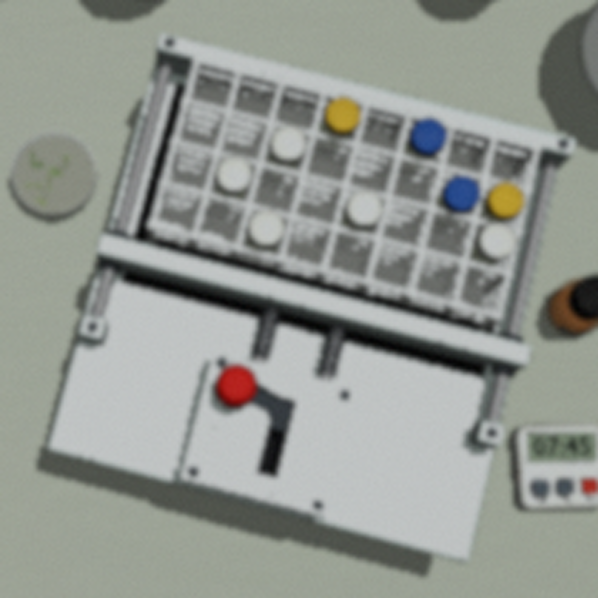

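View pics/z2.png

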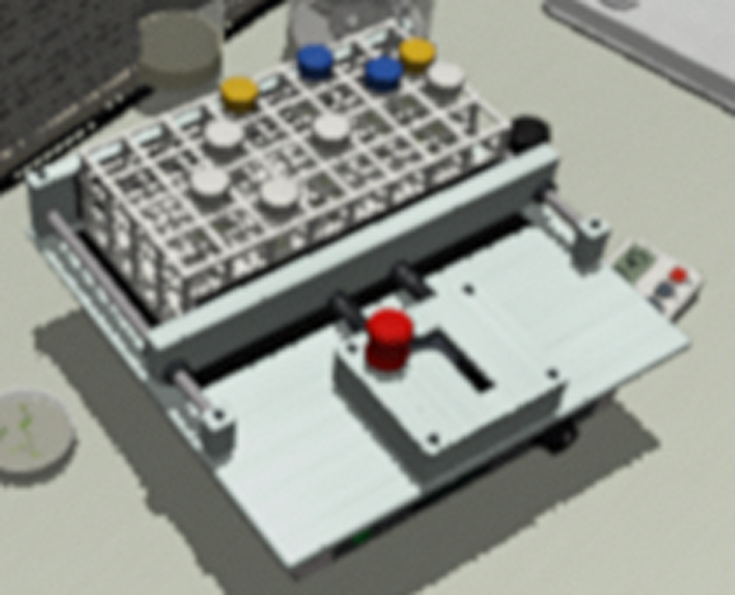

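```bash
python3 - <<'E'
from h import *
T,S=pickle.load(open('z.pkl','rb'))
U=lambda p,z:onz(T,265+(p[0]+.5)/2.85-.5,145+(p[1]+.5)/2.85-.5,z)
V=lambda p,z:onz(S,260+(p[0]+.5)/3.5-.5,150+(p[1]+.5)/3.5-.5,z)
ex=np.array([.970,-.243,0]);ey=np.array([.243,.970,0])
k=np.array([538.8,-49.5,0]); k2=V((390,325),137.5)
for b in (U((268,475),108),V((485,387),108)): print('knob top - slot front end (expect 47.5, 33):',[( (q-b)@ex, (q-b)@ey) for q in(k,k2)])
ang=lambda a,b:np.degrees(np.arctan2(*(b-a)[1::-1]))-90
print('rack',ang(U((533,153),144),U((195,67),144)),ang(U((497,323),144),U((150,235),144)),'stop',ang(U((565,143),150),U((170,42),150)))
# caps: row-wise
print('caps',ang(U((505,200),157),U((234,174),157)))
E
```

```text
knob top - slot front end (expect 47.5, 33): [(np.float64(45.04069450003823), np.float64(33.70228872816373)), (np.float64(45.92122255150329), np.float64(35.02890377868135))]
knob top - slot front end (expect 47.5, 33): [(np.float64(41.9359110158587), np.float64(32.970372736158616)), (np.float64(42.81643906732376), np.float64(34.29698778667623))]
rack -14.020351873131432 -13.68613550829457 stop -14.121423648537174
caps -4.801401191529905
```

```bash
python3 -c "
from station import robot,order
print(robot.sense()['ft_force']); print(order.sign_off())"
```

```text
[ 0.24009312  0.90620698 -0.70761844]
the job is handed in; nothing more can be done
None
```

I pushed the knob with the shut fingertips along the first leg to the corner, then sideways to the closed end of the slot. Both ends were felt as hard stops, at about 16 N and 17 N. I then backed the arm off clear and handed the job in at about 11 s. No verdict is reported.

**What the last checks showed:**
- **Knob:** the pictures put it at the closed end of the slot, with 32–35 mm of sideways travel against the 33 mm expected.
- **Rack:** it looked flat against the rear stop and square to it, within about 0.5° (0.03 rad is 1.7°).
- **Bystanders and contact:** the timer, bottle and dish looked unmoved, and the tool force was about zero.

**What disagreed or was not checked:**
- **Forward travel:** the pictures gave only 35–39 mm, measured from the front end of the slot, against the 41 mm expected when locked. The knob itself moved about 35 mm from where I first saw it, and it seemed to stand a few millimetres forward of fully open at the start. I put the shortfall down to pixel accuracy and relied on the hard stop at the closed end, so carriage travel above 39 mm was not confirmed.
- **Clamp force on the rack:** I had no way to measure it.

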